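# Put the bench tools back in their foam cut-outs

## Task

The glue-up is finished, so put the four tools on the bench back in their foam modules: the block plane, the glue bottle, the tape measure and the red clamping square, each in the cut-out of its own shape. Each has to sit upright, fully down on the blue floor of its cut-out, turned to fit the outline (the plane with its round toe in the round end); set them down rather than dropping them. Leave the steel flask and the wooden box standing where they are.

Things in the scene. Friction and masses are not known exactly. Their poses are not given: they have to be found in the camera images.
- plane_grip (a point): Block plane, dark iron, brass cap and knob, lying on its sole: 150 long, 50 wide, 52 mm high. Point: on the centre line, 22 mm over the sole, between the cheeks to grip: 50 mm apart (x), 76 mm long (y), their top 34 mm over the sole. y points to the toe (half circle, radius 25 mm) that ends 87 mm from the point; square heel 63 mm behind. z up. 0.5-0.75 kg
- glue_grip (a point): Glue bottle, cream, dark blue label, blue cap, orange tip, standing: round body 56 mm in diameter and 108 mm high, 140 mm high with the tip. The point is on its axis, 90 mm above its foot, a good height to grip (held lower, the cap may reach the palm). z up; yaw does not matter. 0.22-0.35 kg
- tape_grip (a point): Tape measure, yellow with round black and steel side discs, standing on its base: 40 mm wide (x), 72 mm long (y), 66 mm high, rounded top. The point is at its centre, 33 mm above its base. Grip it by its flat sides, 40 mm apart. It may go in either way round. z up. 0.24-0.38 kg
- square_grip (a point): Red clamping square lying flat: an L of two legs, each 100 mm long outside, 30 wide, 30 high. Point: mid-width of one leg, 15 mm up, a place to grip. This leg runs along x from -65 mm (outer corner) to +35 mm, y -15 to +15 mm; the other leg leaves its corner end towards +y (x -65 to -35 mm, y up to +85 mm). z up. 0.13-0.2 kg
- plane_seat (a point): Fixed foam module 24 mm thick, black, with a cut-out 12 mm deep with a bright blue floor, here 166 x 66 mm with one round end, 8 mm clear of the plane all round. The point is on the blue floor, 12 mm over the bench, under the plane's point when seated; y points to the round end, 95 mm away; square end 71 mm behind. Its axes are those of the tool's point when seated (z up)
- glue_seat (a point): Fixed foam module 24 mm thick, black, with a cut-out 12 mm deep with a bright blue floor, here round, 72 mm in diameter, for the glue bottle. The point is at the centre of the blue floor, 12 mm over the bench.
- tape_seat (a point): Fixed foam module 24 mm thick, black, with a cut-out 12 mm deep with a bright blue floor, here a small rectangle, 56 mm (x) by 88 mm (y), for the tape measure, 8 mm clear all round. The point is at the centre of the blue floor, 12 mm over the bench. Its axes are those of the tool's point when seated (z up)
- square_seat (a point): Fixed foam module 24 mm thick, black, with a cut-out 12 mm deep with a bright blue floor, here an L, legs 46 mm wide and 116 mm long outside, 8 mm clear of the clamping square. The point is on the blue floor, 12 mm over the bench, under the square's point when seated. Its axes are those of the tool's point when seated (z up)
- flask_mid (a point): Bystander: steel drinking flask with a wooden lid, standing, 68 mm in diameter, 260 mm high. The point is on its axis, 120 mm above the bench.
- tote_mid (a point): Bystander: open pine box with eight-sided ends, 130 mm (x) by 204 mm (y), 96 mm high. The point is at its centre, 50 mm above the bench.

How it is judged (in metres and radians):
At the end, for the whole second after the job is handed in: Each tool's point is within 13 mm horizontally of the point of its own cut-out and within 4 mm of its seated height (on the cut-out's floor), upright within 0.1 rad, at rest, and (plane, tape measure, square) turned to the cut-out within 0.25 rad (horizontal distance between plane_grip and plane_seat below 0.013 m and z of plane_grip in the frame of plane_seat between 0.018 and 0.026 m and angle between each of plane_grip, glue_grip, tape_grip, square_grip's own z axis and vertical below 0.1 rad and linear speed of each of plane, glue, tape, square below 0.02 m/s and angle between the y axis of plane_grip and the y axis of plane_seat, either way round below 0.25 rad and horizontal distance between glue_grip and glue_seat below 0.013 m and z of glue_grip in the frame of glue_seat between 0.086 and 0.094 m and horizontal distance between tape_grip and tape_seat below 0.013 m and z of tape_grip in the frame of tape_seat between 0.029 and 0.037 m and angle between the y axis of tape_grip and the y axis of tape_seat, either way round below 0.25 rad and horizontal distance between square_grip and square_seat below 0.013 m and z of square_grip in the frame of square_seat between 0.011 and 0.019 m and angle between the y axis of square_grip and the y axis of square_seat, either way round below 0.25 rad); the robot touches nothing.
It fails at once if a tool is dropped or thrown: it moves faster than 0.6 m/s while not in the fingers (a fall of some 20 mm) ((linear speed of plane above 0.6 m/s and contact force between the fingers and plane below 0.1 N) or (linear speed of glue above 0.6 m/s and contact force between the fingers and glue below 0.1 N) or (linear speed of tape above 0.6 m/s and contact force between the fingers and tape below 0.1 N) or (linear speed of square above 0.6 m/s and contact force between the fingers and square below 0.1 N)).
It fails at once if the steel flask is pushed more than 25 mm (distance of flask_mid from where it was at the start of the episode above 0.025 m).
It fails at once if the wooden box is pushed more than 25 mm (distance of tote_mid from where it was at the start of the episode above 0.025 m).
It also fails if it takes over 115 s, if anything falls off the work surface, if the arm or the gripper's body presses on something with over 40 N, if the wrist force passes 120 N, or if a joint passes its speed limit or range.

## Robot

A 6-joint arm with a two-finger parallel gripper is mounted at the origin on the work surface. World frame = base frame: x ahead of the robot, y to its left, z up, the work surface at z = 0. Lengths are in m, angles in degrees, forces in N, time in s.
With the tool pointing down it reaches from about 0.35 to 0.875 m from the base axis. Payload 4.2 kg.
Tool frame: the origin (TCP) lies midway between the tips of the shut fingers; the grasp point (between the pads) lies 19 mm behind it; y points along the fingers, x is the direction in which the jaws open and shut, and the axes are right-handed (so a half turn about y gives the same grasp; the last joint's range is limited). The gripper opens to 87 mm and grips with 3 to 60 N. Pads are 19 mm wide; open, the fingers measure 117 mm over their backs; the gripper's body (75 mm by 190 mm) begins 51 mm behind the grasp point.
Start: joints at [86.15, 22.042, 0.453, 0, -68.411, -14.817], TCP at [0.2, 0.592, 0.223] pointing down, gripper open.
Joint ranges: [-179.83, 179.83], [-69.29, 118.12], [-61.27, 80.66], [-181.25, 117.63], [-171.15, -9.14], [-177.46, 177.46]. Speed limits (degrees/s): [159.86, 159.86, 180, 180, 180, 180].

## Interface

Orientations are given as a 3x3 rotation matrix whose columns are the frame's x, y, z axes.
In Python, from station import * gives the robot as it stands.
- The arm moves only by the tool jog_arm, never from a script. Its argument "series" is a list of rows, each a list of 3 entries, a list of its own where there are three numbers: the shift along the tool's x, y, z in m, then the turn, a rotation vector about the tool's x, y, z in degrees, then the finger opening in m, from 0 to 0.087. A call has 1 to 10 rows; each row shifts and turns the commanded pose from where the row before left it, along the tool's axes as they then stand; what a row does not reach is not made up. A row lasts 1/8 s, in which the tool goes at most 62.5 mm and 10.7 degrees, less where a joint would pass 70% of its speed; a pose out of reach is approached as far as the arm can. A call is refused whole if a number of a shift passes 0.0625 or a number of a turn 10.7, either way. A call with a gripper value outside its range is refused whole. The fingers move at their own pace and stop on an object; the grip force is fixed at half the most. Time passes only in rows, so rows that do not move let the fingers close. It gives the time, the measured TCP pose, the force and the opening at its end, in the units of the state.
- sense(): the state, without advancing time (a new reading comes with each control period).
- capture(name): name is "scene" or "top"; returns the picture (384x512x3 uint8, red, green, blue); there is no depth.
- camera_info(name): a dict with "fx", "fy", "cx", "cy" (pixels), "k1" (the pictures are not rectified: a ray, as slopes to the right and down, at radius r is drawn at 1 + k1 r^2 times it, then the intrinsics apply), "rvec" (rotation vector, rad) and "tvec" (3), from world to camera coordinates, as OpenCV has them. Camera axes: x right, y down, z forward; pixel columns grow to the right and rows downward; lengths in m; the calibration is good to about 2 mm. A picture is of the moment at which its call begins. camera_info takes no time and is no camera call.
- finish_job(): hands the job in, once; it reports no verdict.
The state is a dict: "time_s": time; "joints": joint angles; "joint_velocities": joint speeds; "effort": joint torques, N m; "tcp_pos": TCP position; "ee_rot": TCP orientation; "wrist_force": force on the tool from outside, world axes, zero at the start; "moment": the same for the moment, N m; "gripper_width": opening from 0.0 (shut) to 1.0 (fully open).
Only numpy, scipy, OpenCV 4.12 (cv2) and the standard library are available. Lean on these libraries where they do the work, as an engineer would, in place of code of your own. Each camera call takes 0.05 s, during which the arm holds its last target. There are 200 camera calls.

## Working session

There is one attempt and no reset: what is moved stays moved. The work goes in short steps, Python scripts to look and compute and a tool call to move; the robot and the scene stay as the last step left them, time stands still between calls to the robot, and variables do not carry over. Pictures are saved under pics/ and viewed, about 12 in all and at most 16, crops included, and the job is handed in when it is done.

Besides the shell and the picture viewer there is one more tool, called after "Call:" in YAML: its name, and indented under it one key for each argument. jog_arm: Moves the arm, as the interface text tells. Its arguments: {"type":"object","properties":{"series":{"type":"array","items":{"type":"array"}}},"required":["series"]}

```bash
mkdir -p pics; ls; cat > h.py <<'E'
import numpy as np, cv2
from station import *
def cam(n):
    c=camera_info(n); R=cv2.Rodrigues(np.array(c["rvec"],float))[0]; t=np.array(c["tvec"],float).ravel(); return c,R,t
def undist(c,uv):
    d=(np.atleast_2d(uv)-[c["cx"],c["cy"]])/[c["fx"],c["fy"]]; s=d.copy()
    for _ in range(30): s=d/(1+c["k1"]*(s**2).sum(1,keepdims=True))
    return s
def ray(n,uv,z):
    c,R,t=cam(n); s=undist(c,np.array(uv,float)); o=-R.T@t
    d=np.c_[s,np.ones(len(s))]@R
    return o+d*((z-o[2])/d[:,2])[:,None]
def proj(n,P):
    c,R,t=cam(n); q=np.atleast_2d(P)@R.T+t; s=q[:,:2]/q[:,2:]
    s=s*(1+c["k1"]*(s**2).sum(1,keepdims=True)); return s*[c["fx"],c["fy"]]+[c["cx"],c["cy"]]
def snap(n,f,crop=None,k=1.5):
    im=capture(n)[...,::-1].copy(); cv2.imwrite(f"pics/{f}_raw.png",im)
    if crop: x0,y0,x1,y1=crop; im=im[y0:y1,x0:x1]
    cv2.imwrite(f"pics/{f}.png",cv2.resize(im,None,fx=k,fy=k)); return im
E
python3 - <<'E'
from h import *
for n in("scene","top"):
    snap(n,n+"0"); c,R,t=cam(n); print(n,c,-R.T@t)
print(sense())
E
```

```text
pics
scene {'fx': 365.74263693712834, 'fy': 365.74263693712834, 'cx': 251.6964989777681, 'cy': 190.90066641704266, 'k1': -0.056062455677314375, 'rvec': array([ 1.08139391,  2.61280906, -0.73546894]), 'tvec': array([ 0.36797395, -0.26439397,  1.70068143])} [1.06252191 0.51809551 1.30393656]
top {'fx': 398.9826330247173, 'fy': 398.9826330247173, 'cx': 256.96979226495426, 'cy': 198.07829885786978, 'k1': -0.13668314238902532, 'rvec': array([ 2.15878002, -2.17804736,  0.10644086]), 'tvec': array([-0.02410394,  0.53001758,  1.33500114])} [ 0.39280227 -0.03182794  1.38145614]
{'time_s': 0.1, 'joints': array([ 8.61505927e+01,  2.20871954e+01,  3.87764951e-01, -2.33135955e-02,
       -6.84121462e+01, -1.48156255e+01]), 'joint_velocities': array([ 0.17833271, -0.10631723,  0.17701168,  0.12208398,  0.03316399,
       -0.0042274 ]), 'effort': array([-5.80542946e-04, -3.91692317e+01,  1.87934589e+01,  4.23182845e+00,
        1.34560035e-02, -7.38098947e-05]), 'tcp_pos': array([0.19985282, 0.59161869, 0.22156641]), 'ee_rot': array([[-3.20176534e-01, -5.08237249e-04,  9.47357762e-01],
       [-9.47355830e-01, -1.91755598e-03, -3.20176910e-01],
       [ 1.97933737e-03, -9.99998032e-01,  1.32474906e-04]]), 'wrist_force': array([-0.40993824,  0.02947196,  0.31604663]), 'moment': array([-0.00721888,  0.00872403, -0.01714302]), 'gripper_width': 0.9970811888307118}
```

View pics/top0.png

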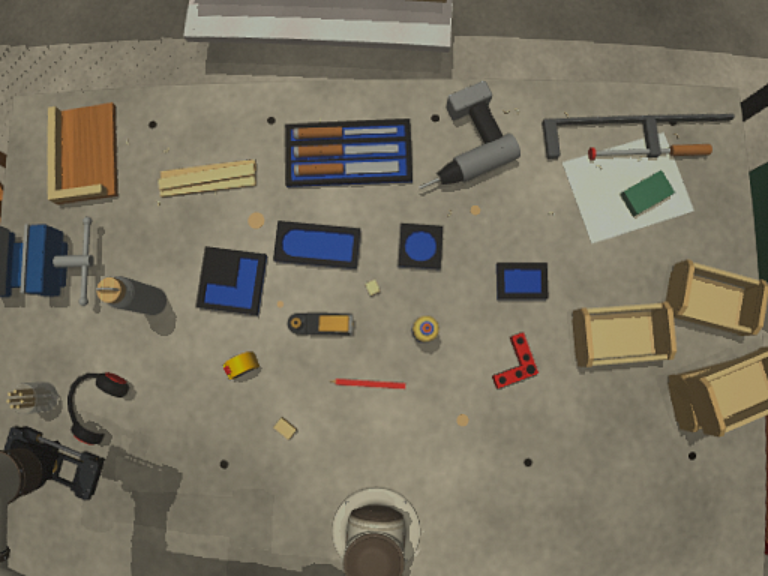

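View pics/scene0.png

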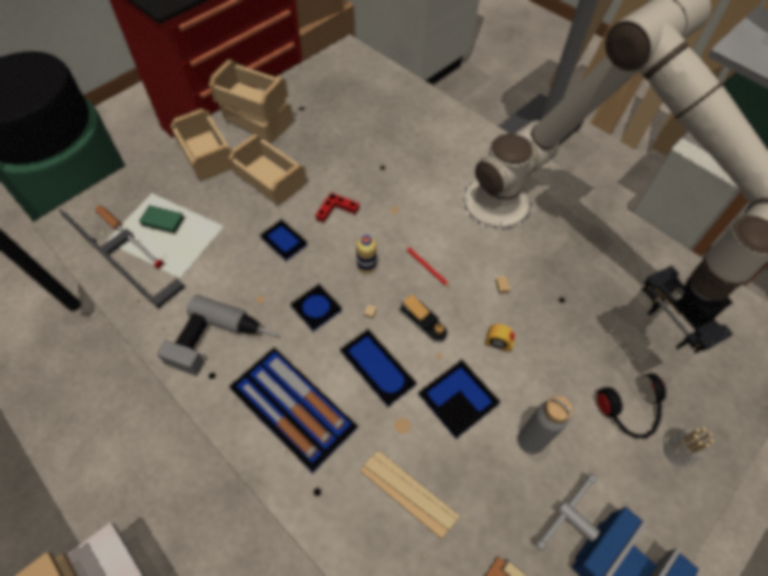

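```bash
python3 - <<'E'
from h import *
im=cv2.imread("pics/top0_raw.png"); cv2.imwrite("pics/c1.png",cv2.resize(im[140:270,128:368],None,fx=3.3,fy=3.3,interpolation=cv2.INTER_CUBIC))
hsv=cv2.cvtColor(im,cv2.COLOR_BGR2HSV)
cb=np.array([.393,-.032])
def comps(n,im,lo,hi,z,mn=25,box=None):
    m=cv2.inRange(cv2.cvtColor(im,cv2.COLOR_BGR2HSV),lo,hi); 
    if box: k=np.zeros_like(m); k[box[1]:box[3],box[0]:box[2]]=1; m=m*k
    for c in cv2.findContours(m,cv2.RETR_EXTERNAL,cv2.CHAIN_APPROX_NONE)[0]:
        if cv2.contourArea(c)<mn: continue
        P=ray(n,c[:,0],z)[:,:2]; M=cv2.moments((P*1e4).astype(np.float32)[:,None]); cen=np.array([M['m10'],M['m01']])/M['m00']/1e4
        r=cv2.minAreaRect((P*1e3).astype(np.float32)); print(n,lo,"px",c[:,0].mean(0).round(1),"cen",cen.round(4),"rect",np.round(r[0],1),np.round(r[1],1),round(r[2],1),cv2.contourArea(c))
B=(130,145,368,215)
print("blue");comps("top",im,(105,120,60),(130,255,255),.012,60,B)
print("red");comps("top",im,(0,150,60),(6,255,255),.03,20,(315,210,368,270))
print("yel");comps("top",im,(18,150,100),(35,255,255),.05,10,(130,210,368,270))
print("orange");comps("top",im,(8,150,60),(24,255,255),.04,10,(130,200,260,240))
sc=cv2.imread("pics/scene0_raw.png")
cv2.imwrite("pics/c2.png",cv2.resize(sc[120:300,160:380],None,fx=3.3,fy=3.3,interpolation=cv2.INTER_CUBIC))
B=(160,130,345,300)
comps("scene",sc,(105,120,60),(130,255,255),.012,60,B)
comps("scene",sc,(0,150,60),(6,255,255),.03,20,(200,120,245,150))
E
```

```text
blue
top (105, 120, 60) px [348.2 186.9] cen [ 0.5678 -0.3469] rect [ 569.  -346.6] [85.5 52.7] 89.5 333.5
top (105, 120, 60) px [156.2 190.5] cen [0.5576 0.3216] rect [573.3 332.3] [112.7 115.6] 82.6 594.0
top (105, 120, 60) px [279.9 163.7] cen [ 0.6509 -0.1102] rect [ 651.8 -110.1] [69.8 67.4] 89.3 303.5
top (105, 120, 60) px [212.7 163. ] cen [0.6563 0.1277] rect [656.9 129.7] [165.4  64.8] 83.6 768.0
red
top (0, 150, 60) px [344.4 242.1] cen [ 0.3765 -0.3277] rect [ 384.9 -309. ] [ 99.1 100.3] 19.2 390.0
yel
top (18, 150, 100) px [158.8 242.9] cen [0.3807 0.2986] rect [380.1 301.5] [40.6 66.6] 27.3 184.0
top (18, 150, 100) px [196.7 214.7] cen [0.4733 0.1736] rect [473.1 173.5] [16.8 18.9] 44.8 21.5
top (18, 150, 100) px [285.1 217.7] cen [ 0.4567 -0.1278] rect [ 459.4 -121.2] [50.8 43.9] 16.0 27.0
top (18, 150, 100) px [222.  215.4] cen [0.4705 0.0884] rect [471.6  88.7] [60.6 33.5] 89.6 164.0
orange
top (8, 150, 60) px [164.9 237.2] cen [0.3986 0.2836] rect [399.1 283. ] [34.4 13.5] 89.9 33.0
top (8, 150, 60) px [196.7 214.7] cen [0.4739 0.1751] rect [473.7 175.1] [16.9 19.1] 44.8 21.5
top (8, 150, 60) px [222.  215.4] cen [0.4711 0.0893] rect [472.2  89.6] [61.  33.8] 89.6 164.0
scene (105, 120, 60) px [172.3 266. ] cen [ 0.9291 -0.0184] rect [927.   -9.3] [ 30.9 144.1] 1.8 85.5
scene (105, 120, 60) px [306.  260.8] cen [0.5566 0.3207] rect [571.7 332.5] [118.2 116.3] 82.2 542.5
scene (105, 120, 60) px [200.  265.8] cen [0.8541 0.055 ] rect [852.9  54.8] [ 88.4 278.1] 1.5 1640.0
scene (105, 120, 60) px [251.3 243.5] cen [0.6548 0.1283] rect [655.1 130.2] [166.9  66.8] 83.9 639.0
scene (105, 120, 60) px [210.3 203.8] cen [ 0.6496 -0.1099] rect [ 650. -109.] [65.4 70.1] 45.2 196.5
scene (105, 120, 60) px [188.3 158.8] cen [ 0.5665 -0.3473] rect [ 566.  -347.2] [56.5 85.4] 1.1 177.5
scene (0, 150, 60) px [224.1 137.3] cen [ 0.382  -0.3179] rect [ 391.1 -301.5] [104.6 100.1] 20.3 185.0
```

View pics/c1.png

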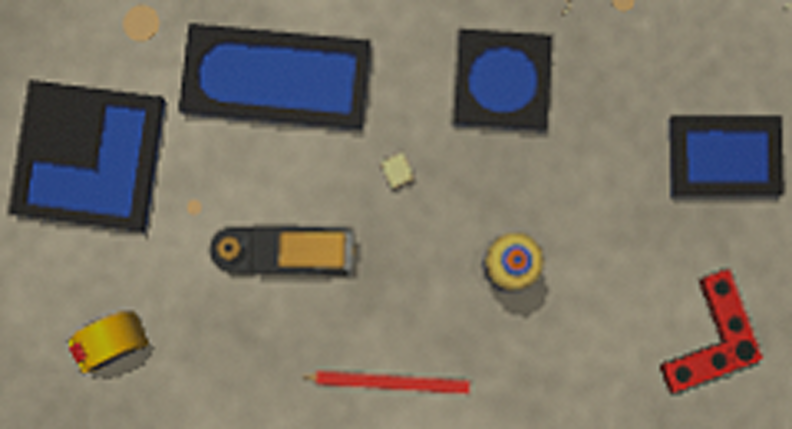

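View pics/c2.png

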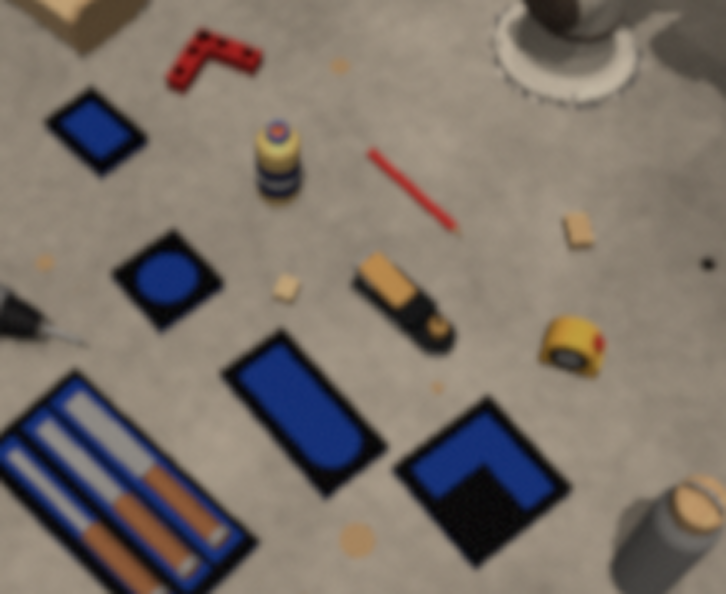

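```bash
python3 - <<'E'
from h import *
im=cv2.imread("pics/top0_raw.png"); sc=cv2.imread("pics/scene0_raw.png")
f=lambda c,o:[c[0]/3.3+o[0]-.35,c[1]/3.3+o[1]-.35]
T=(128,140);S=(160,120)
def r(n,l,o,z): print(n,l,z,ray(n,[f(l,o)],z)[0,:2].round(4))
print("flask lid, top then scene");r("top",[100/1.5*3.3-128*3.3,-0],T,.26) if 0 else None
print(ray("top",[[108/1.5,289/1.5]],.26)[0],ray("scene",[[558/1.5,409/1.5]],.26)[0])
print("tote right corners z.09",ray("top",[[577/1.5,310/1.5],[588/1.5,367/1.5],[673/1.5,303/1.5]],.09)[:,:2])
print("glue tip");r("top",(517,260),T,.14);r("scene",(278,131),S,.14)
print("square holes")
for p in [(722,288),(735,324),(745,351),(718,361),(683,373)]: r("top",p,T,.03)
for p in [(204,36),(185,59),(178,77),(220,44),(251,54)]: r("scene",p,S,.03)
print("tape disc");r("scene",(568,357),S,.033)
print("tape ends top: far-left/near-right mid");r("top",(72,353),T,.033);r("top",(147,329),T,.0);r("top",(147,329),T,.033)
print("plane");r("top",(211,250),T,.02);r("top",(357,252),T,.02);r("top",(228,248),T,.05);r("scene",(437,326),S,.05)
r("scene",(447,350),S,.0)
E
```

```text
flask lid, top then scene
[0.52699375 0.51155231 0.26      ] [0.54582289 0.52618848 0.26      ]
tote right corners z.09 [[ 0.49117707 -0.44888761]
 [ 0.3662366  -0.46925216]
 [ 0.50432058 -0.67264247]]
glue tip
top (517, 260) 0.14 [ 0.4538 -0.1137]
scene (278, 131) 0.14 [ 0.462  -0.1051]
square holes
top (722, 288) 0.03 [ 0.428  -0.3325]
top (735, 324) 0.03 [ 0.3908 -0.3451]
top (745, 351) 0.03 [ 0.3629 -0.3548]
top (718, 361) 0.03 [ 0.3531 -0.3264]
top (683, 373) 0.03 [ 0.3415 -0.2898]
scene (204, 36) 0.03 [ 0.3635 -0.3525]
scene (185, 59) 0.03 [ 0.4098 -0.3404]
scene (178, 77) 0.03 [ 0.4376 -0.3237]
scene (220, 44) 0.03 [ 0.3576 -0.3264]
scene (251, 54) 0.03 [ 0.3397 -0.2835]
tape disc
scene (568, 357) 0.033 [0.3954 0.3106]
tape ends top: far-left/near-right mid
top (72, 353) 0.033 [0.3666 0.3381]
top (147, 329) 0.0 [0.3911 0.2669]
top (147, 329) 0.033 [0.3911 0.2598]
plane
top (211, 250) 0.02 [0.4727 0.196 ]
top (357, 252) 0.02 [0.4695 0.044 ]
top (228, 248) 0.05 [0.4729 0.1736]
scene (437, 326) 0.05 [0.4818 0.1793]
scene (447, 350) 0.0 [0.4744 0.1959]
```

```bash
cat >> h.py <<'E'
def go(x,y,z,phi=None):
    """rows for: turn about tool y, then shift in tool axes after that turn (m)"""
    s=sense(); R=np.array(s["ee_rot"]); p=np.array(s["tcp_pos"]); ph=np.degrees(np.arctan2(R[1,0],R[0,0]))
    if phi is None: phi=ph
    d=(phi-ph+180)%360-180
    a=np.radians(phi); w=np.array([x,y,z])-p
    t=np.array([w[0]*np.cos(a)+w[1]*np.sin(a),-w[2],-w[0]*np.sin(a)+w[1]*np.cos(a)])
    print("pos",p.round(4),"phi",ph.round(1),"tilt",R[2].round(3),"turn_y",round(-d,1),"shift",t.round(4),"rows",np.ceil(np.abs(t).max()/.05),"F",np.round(s["wrist_force"],1),"w",round(s["gripper_width"]*87,1),"t",s["time_s"])
E
python3 - <<'E'
from h import *
im=cv2.imread("pics/top0_raw.png"); a=cv2.resize(im[228:260,144:180],None,fx=16,fy=16,interpolation=cv2.INTER_CUBIC);cv2.imwrite("pics/tape.png",a)
go(.379,.302,.12,-158)
E
```

```text
pos [0.1999 0.5916 0.2216] phi -108.7 tilt [ 0.002 -1.     0.   ] turn_y 49.3 shift [-0.0576  0.1016  0.3356] rows 7.0 F [-0.4  0.   0.3] w 86.7 t 0.1
```

View pics/tape.png

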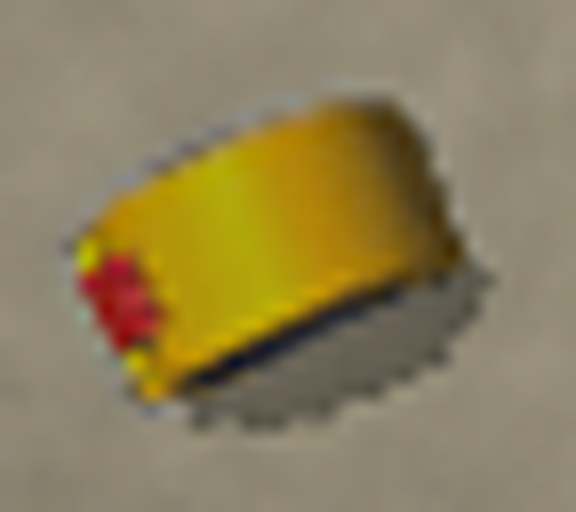

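```bash
python3 - <<'E'
from h import *
l=ray("top",[[150.7,247.5]],.015)[0];r=ray("top",[[170.25,238.25]],.0)[0]; print(l,r,(l+r)/2,np.linalg.norm(l-r))
m=(l+r)/2; go(m[0],m[1],.12,-154)
E
```

```text
[0.36321963 0.33865293 0.015     ] [0.39491087 0.27379426 0.        ] [0.37906525 0.30622359 0.0075    ] 0.0737291152314244
pos [0.1999 0.5916 0.2216] phi -108.7 tilt [ 0.002 -1.     0.   ] turn_y 45.3 shift [-0.036   0.1016  0.3351] rows 7.0 F [-0.4  0.   0.3] w 86.7 t 0.1
```

Call:
jog_arm:
  series:
    - [[0,0.02,0],[0,9.06,0],0.087]
    - [[0,0.02,0],[0,9.06,0],0.087]
    - [[0,0.02,0],[0,9.06,0],0.087]
    - [[0,0.02,0],[0,9.06,0],0.087]
    - [[0,0.02,0],[0,9.06,0],0.087]

```text
time_s: 0.72
tcp_pos: [0.1999, 0.5917, 0.1213]
ee_rot: [[-0.901, -0.0, 0.434], [-0.434, -0.001, -0.901], [0.001, -1.0, 0.001]]
wrist_force: [0.4, 0.5, 0.7]
gripper_width: 0.995
```

Call:
jog_arm:
  series:
    - [[-0.0045,0,0.042],[0,0,0],0.087]
    - [[-0.0045,0,0.042],[0,0,0],0.087]
    - [[-0.0045,0,0.042],[0,0,0],0.087]
    - [[-0.0045,0,0.042],[0,0,0],0.087]
    - [[-0.0045,0,0.042],[0,0,0],0.087]
    - [[-0.0045,0,0.042],[0,0,0],0.087]
    - [[-0.0045,0,0.042],[0,0,0],0.087]
    - [[-0.0045,0,0.042],[0,0,0],0.087]
    - [[0,0,0],[0,0,0],0.087]

```text
time_s: 1.85
tcp_pos: [0.3803, 0.3036, 0.1222]
ee_rot: [[-0.9, -0.001, 0.435], [-0.435, -0.001, -0.9], [0.001, -1.0, 0.001]]
wrist_force: [-0.7, 0.4, -0.7]
gripper_width: 0.998
```

```bash
python3 - <<'E'
from h import *
go(.379,.305,.016,-154); snap("scene","s1",(260,160,420,290),4.5); print(proj("scene",[[.379,.305,.066]])-[260,160])
E
```

```text
pos [0.3803 0.3036 0.1222] phi -154.2 tilt [ 0.001 -1.     0.001] turn_y -0.2 shift [ 0.0006  0.1062 -0.0019] rows 3.0 F [-0.7  0.4 -0.7] w 86.9 t 1.85
[[74.99550555 60.34135006]]
```

View pics/s1.png

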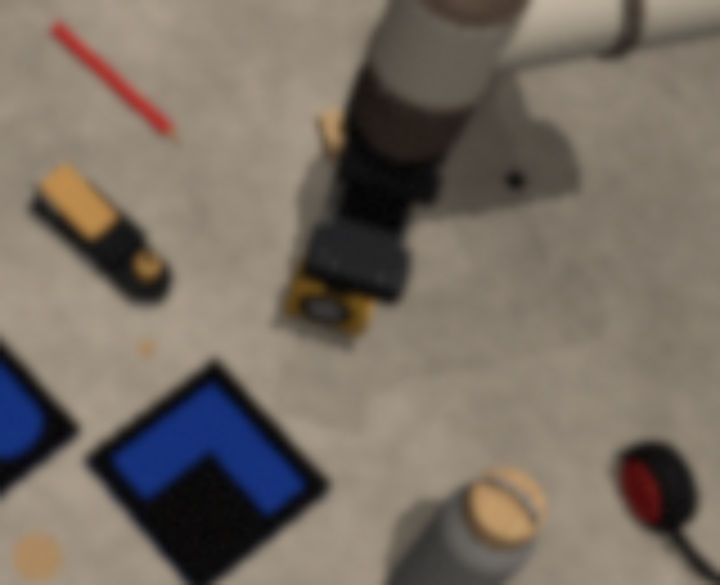

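Call:
jog_arm:
  series:
    - [[0,0.035,-0.002],[0,0,0],0.087]
    - [[0,0.035,0],[0,0,0],0.087]
    - [[0,0.025,0],[0,0,0],0.087]
    - [[0,0.011,0],[0,0,0],0.087]
    - [[0,0,0],[0,0,0],0.06]
    - [[0,0,0],[0,0,0],0.045]
    - [[0,0,0],[0,0,0],0.03]
    - [[0,0,0],[0,0,0],0.02]
    - [[0,0,0],[0,0,0],0.02]
    - [[0,0,0],[0,0,0],0.02]

```text
time_s: 3.15
tcp_pos: [0.3786, 0.3074, 0.0167]
ee_rot: [[-0.899, -0.001, 0.439], [-0.439, -0.001, -0.899], [0.001, -1.0, 0.0]]
wrist_force: [-1.3, -0.5, 2.1]
gripper_width: 0.453
```

Call:
jog_arm:
  series:
    - [[0,-0.005,0],[0,0,0],0.02]
    - [[0,-0.02,0],[0,0,0],0.02]
    - [[0,-0.03,0],[0,0,0],0.02]
    - [[0,-0.04,0],[0,8.6,0],0.02]
    - [[0,-0.04,0],[0,8.6,0],0.02]
    - [[0,-0.04,0],[0,8.6,0],0.02]
    - [[0,0,0],[0,0,0],0.02]

```text
time_s: 4.03
tcp_pos: [0.38, 0.3093, 0.1944]
ee_rot: [[-1.0, 0.004, 0.005], [-0.005, 0.006, -1.0], [-0.004, -1.0, -0.006]]
wrist_force: [-0.2, -0.1, -4.1]
gripper_width: 0.46
```

```bash
python3 - <<'E'
from h import *
go(.568,-.3445,.19,180)
E
```

```text
pos [0.38   0.3093 0.1944] phi -179.7 tilt [-0.004 -1.    -0.006] turn_y 0.3 shift [-0.188   0.0044  0.6538] rows 14.0 F [-0.2 -0.1 -4.1] w 40.0 t 4.025
```

Call:
jog_arm:
  series:
    - [[-0.006,0,0.02],[0,0,0],0.02]
    - [[-0.012,0,0.042],[0,0,0],0.02]
    - [[-0.0145,0,0.05],[0,0,0],0.02]
    - [[-0.0145,0,0.05],[0,0,0],0.02]
    - [[-0.0145,0,0.05],[0,0,0],0.02]
    - [[-0.0145,0,0.05],[0,0,0],0.02]
    - [[-0.0145,0,0.05],[0,0,0],0.02]
    - [[-0.0145,0,0.05],[0,0,0],0.02]
    - [[-0.0145,0,0.05],[0,0,0],0.02]
    - [[-0.0145,0,0.05],[0,0,0],0.02]

```text
time_s: 5.28
tcp_pos: [0.5131, -0.1559, 0.1891]
ee_rot: [[-1.0, -0.005, 0.004], [-0.004, 0.001, -1.0], [0.005, -1.0, -0.001]]
wrist_force: [0.7, 1.1, -3.3]
gripper_width: 0.456
```

Call:
jog_arm:
  series:
    - [[-0.0145,0,0.05],[0,0,0],0.02]
    - [[-0.0145,0,0.05],[0,0,0],0.02]
    - [[-0.011,0,0.04],[0,0,0],0.02]
    - [[-0.006,0,0.03],[0,0,0],0.02]
    - [[-0.006,0,0.022],[0,0,0],0.02]
    - [[0,0.03,0],[0,0,0],0.02]
    - [[0,0.04,0],[0,0,0],0.02]
    - [[0,0.03,0],[0,0,0],0.02]
    - [[0,0.01,0],[0,0,0],0.02]
    - [[0,0,0],[0,0,0],0.02]

```text
time_s: 6.52
tcp_pos: [0.5665, -0.3456, 0.0801]
ee_rot: [[-1.0, -0.003, 0.004], [-0.004, 0.001, -1.0], [0.003, -1.0, -0.001]]
wrist_force: [0.7, -0.7, -2.6]
gripper_width: 0.456
```

```bash
python3 - <<'E'
from h import *
go(.568,-.3445,.029,180); snap("top","t2",(310,150,390,220),8)
snap("scene","s2",(150,110,260,200),6)
a=cv2.imread("pics/t2.png");b=cv2.imread("pics/s2.png")
h=420;f=lambda i:cv2.resize(i,(int(i.shape[1]*h/i.shape[0]*.78),int(h*.78)))
a=f(a);b=f(b);cv2.imwrite("pics/v2.png",np.hstack([a,b]));print(a.shape,b.shape)
E
```

```text
pos [ 0.5665 -0.3456  0.0801] phi -179.8 tilt [ 0.003 -1.    -0.001] turn_y 0.2 shift [-0.0015  0.0511 -0.0011] rows 2.0 F [ 0.7 -0.7 -2.6] w 39.7 t 6.525
(327, 374, 3) (327, 400, 3)
```

View pics/v2.png

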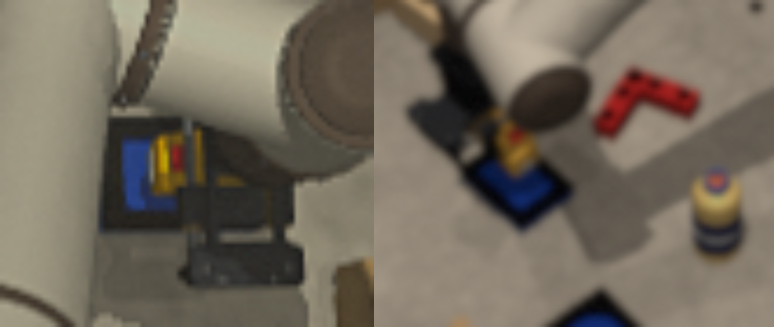

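```bash
python3 - <<'E'
from h import *
for z in(.066,.08):print(ray("top",[[342.0-.4,185.3]],z))
im=cv2.imread("pics/t2_raw.png");hs=cv2.cvtColor(im,cv2.COLOR_BGR2HSV)[176:194,334:356]
for r in range(4,18,3): print(176+r,[tuple(map(int,p)) for p in hs[r,3:14]])
E
```

```text
[[ 0.56619183 -0.31224732  0.066     ]]
[[ 0.56434649 -0.3092629   0.08      ]]
180 [(112, 165, 105), (113, 148, 102), (113, 157, 104), (113, 164, 104), (112, 179, 107), (140, 12, 62), (21, 214, 111), (22, 252, 200), (22, 218, 130), (21, 171, 88), (19, 197, 105)]
183 [(112, 172, 132), (112, 171, 125), (111, 174, 126), (112, 182, 129), (111, 98, 91), (23, 51, 119), (20, 211, 98), (23, 248, 186), (27, 247, 187), (13, 168, 91), (0, 196, 148)]
186 [(112, 178, 129), (112, 173, 127), (112, 171, 128), (112, 186, 130), (111, 116, 92), (26, 29, 123), (21, 214, 94), (22, 246, 164), (26, 248, 175), (18, 183, 89), (6, 181, 104)]
189 [(112, 174, 135), (112, 170, 129), (112, 175, 131), (114, 128, 78), (112, 134, 78), (25, 39, 72), (20, 206, 89), (21, 210, 114), (21, 219, 140), (21, 195, 107), (21, 189, 97)]
192 [(112, 174, 139), (112, 175, 131), (112, 171, 131), (112, 158, 103), (115, 139, 81), (114, 152, 87), (112, 117, 76), (111, 114, 76), (112, 121, 76), (112, 124, 74), (115, 85, 57)]
```

Call:
jog_arm:
  series:
    - [[-0.0015,0,-0.0035],[0,0,0],0.02]
    - [[0,0.02,0],[0,0,0],0.02]
    - [[0,0.02,0],[0,0,0],0.02]
    - [[0,0.007,0],[0,0,0],0.02]
    - [[0,0.002,0],[0,0,0],0.02]
    - [[0,0.001,0],[0,0,0],0.02]
    - [[0,0,0],[0,0,0],0.02]

```text
time_s: 7.5
tcp_pos: [0.5696, -0.3421, 0.0324]
ee_rot: [[-1.0, 0.001, 0.004], [-0.004, -0.001, -1.0], [-0.001, -1.0, 0.001]]
wrist_force: [-0.2, 0.1, -3.9]
gripper_width: 0.454
```

Call:
jog_arm:
  series:
    - [[0,0.002,0],[0,0,0],0.02]
    - [[0,0.001,0],[0,0,0],0.02]
    - [[0,0,0],[0,0,0],0.02]

```text
time_s: 7.88
tcp_pos: [0.5692, -0.342, 0.0288]
ee_rot: [[-1.0, 0.0, 0.004], [-0.004, -0.0, -1.0], [-0.0, -1.0, 0.0]]
wrist_force: [-0.9, 0.4, -1.1]
gripper_width: 0.459
```

Call:
jog_arm:
  series:
    - [[0,0.0008,0],[0,0,0],0.02]
    - [[0,0,0],[0,0,0],0.02]
    - [[0,0,0],[0,0,0],0.042]
    - [[0,0,0],[0,0,0],0.055]
    - [[0,0,0],[0,0,0],0.065]
    - [[0,0,0],[0,0,0],0.065]
    - [[0,-0.02,0],[0,0,0],0.065]
    - [[0,-0.04,0],[0,0,0],0.075]
    - [[0,-0.05,0],[0,0,0],0.087]
    - [[0,-0.05,0],[0,0,0],0.087]

```text
time_s: 9.12
tcp_pos: [0.5689, -0.3419, 0.1892]
ee_rot: [[-1.0, -0.0, 0.004], [-0.004, -0.0, -1.0], [0.0, -1.0, 0.0]]
wrist_force: [0.6, -0.3, 0.9]
gripper_width: 0.964
```

```bash
python3 - <<'E'
from h import *
# leg B grip of square: frame (-50,32)
go(.3525,-.323,.12,19-180)
E
```

```text
pos [ 0.5689 -0.3419  0.1892] phi -179.8 tilt [ 0. -1.  0.] turn_y -18.8 shift [ 0.1985  0.0692 -0.0884] rows 4.0 F [ 0.6 -0.3  0.9] w 83.9 t 9.125
```

Call:
jog_arm:
  series:
    - [[0,0,0],[0,-9.4,0],0.087]
    - [[0,0,0],[0,-9.4,0],0.087]
    - [[0.04,0.014,-0.018],[0,0,0],0.087]
    - [[0.04,0.014,-0.018],[0,0,0],0.087]
    - [[0.04,0.014,-0.018],[0,0,0],0.087]
    - [[0.04,0.014,-0.018],[0,0,0],0.087]
    - [[0.0385,0.013,-0.0164],[0,0,0],0.087]
    - [[0,0,0],[0,0,0],0.087]
    - [[0,0,0],[0,0,0],0.087]

```text
time_s: 10.25
tcp_pos: [0.3536, -0.3237, 0.1194]
ee_rot: [[-0.945, 0.002, 0.326], [-0.326, -0.001, -0.945], [-0.001, -1.0, 0.002]]
wrist_force: [-0.5, -1.0, -0.0]
gripper_width: 1.002
```

```bash
python3 - <<'E'
from h import *
go(.3525,-.323,.014,19-180)
im=capture("top")[...,::-1].copy();cv2.imwrite("pics/t3_raw.png",im)
hs=cv2.cvtColor(im,cv2.COLOR_BGR2HSV)
m=cv2.inRange(hs,(105,120,60),(130,255,255));y=cv2.inRange(hs,(15,120,60),(35,255,255))
cv2.imwrite("pics/v3.png",cv2.resize(im[160:275,300:400],None,fx=5,fy=5,interpolation=cv2.INTER_CUBIC))
E
```

```text
pos [ 0.3536 -0.3237  0.1194] phi -161.0 tilt [-0.001 -1.     0.002] turn_y 0.0 shift [ 0.0008  0.1054 -0.001 ] rows 3.0 F [-0.5 -1.  -0. ] w 87.2 t 10.25
```

View pics/v3.png

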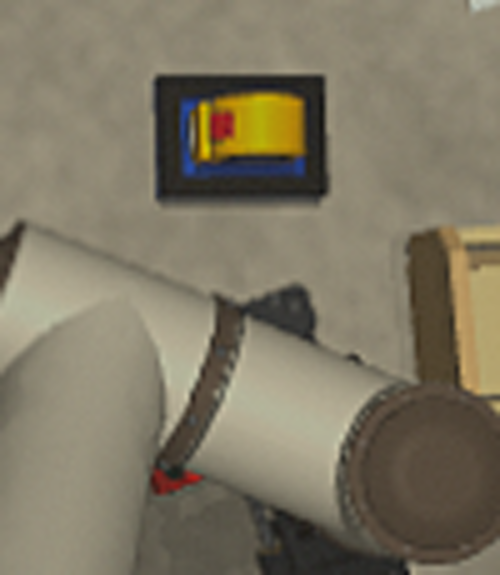

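Call:
jog_arm:
  series:
    - [[0.0008,0.035,-0.001],[0,0,0],0.087]
    - [[0,0.035,0],[0,0,0],0.08]
    - [[0,0.025,0],[0,0,0],0.075]
    - [[0,0.011,0],[0,0,0],0.07]
    - [[0,0,0],[0,0,0],0.06]
    - [[0,0,0],[0,0,0],0.045]
    - [[0,0,0],[0,0,0],0.035]
    - [[0,0,0],[0,0,0],0.02]
    - [[0,0,0],[0,0,0],0.01]
    - [[0,0,0],[0,0,0],0.01]

```text
time_s: 11.55
tcp_pos: [0.352, -0.3226, 0.0132]
ee_rot: [[-0.945, 0.001, 0.326], [-0.326, -0.001, -0.945], [-0.001, -1.0, 0.001]]
wrist_force: [0.8, 1.0, 4.3]
gripper_width: 0.341
```

Call:
jog_arm:
  series:
    - [[0,-0.003,0],[0,0,0],0.01]
    - [[0,-0.01,0],[0,0,0],0.01]
    - [[0,-0.03,0],[0,0,0],0.01]
    - [[0,-0.05,0],[0,6.65,0],0.01]
    - [[0,-0.05,0],[0,6.65,0],0.01]
    - [[0,-0.045,0],[0,6.65,0],0.01]
    - [[0,0,0],[0,6.65,0],0.01]
    - [[0,0,0],[0,0,0],0.01]

```text
time_s: 12.55
tcp_pos: [0.3511, -0.3221, 0.2013]
ee_rot: [[-0.991, 0.001, -0.131], [0.131, 0.0, -0.991], [-0.001, -1.0, -0.0]]
wrist_force: [-0.4, 0.1, -1.1]
gripper_width: 0.344
```

```bash
python3 - <<'E'
from h import *
go(.538,.3336,.2,172.4)
E
```

```text
pos [ 0.3511 -0.3221  0.2013] phi 172.5 tilt [-0.001 -1.    -0.   ] turn_y 0.1 shift [-0.0986  0.0013 -0.6746] rows 14.0 F [-0.4  0.1 -1.1] w 29.9 t 12.55
```

Call:
jog_arm:
  series:
    - [[-0.003,0,-0.02],[0,0,0],0.01]
    - [[-0.006,0,-0.04],[0,0,0],0.01]
    - [[-0.0075,0,-0.05],[0,0,0],0.01]
    - [[-0.0075,0,-0.05],[0,0,0],0.01]
    - [[-0.0075,0,-0.05],[0,0,0],0.01]
    - [[-0.0075,0,-0.05],[0,0,0],0.01]
    - [[-0.0075,0,-0.05],[0,0,0],0.01]
    - [[-0.0075,0,-0.05],[0,0,0],0.01]
    - [[-0.0075,0,-0.05],[0,0,0],0.01]
    - [[-0.0075,0,-0.05],[0,0,0],0.01]

```text
time_s: 13.8
tcp_pos: [0.48, 0.1259, 0.2]
ee_rot: [[-0.992, -0.002, -0.129], [0.129, -0.001, -0.992], [0.002, -1.0, 0.001]]
wrist_force: [1.0, -0.2, -1.7]
gripper_width: 0.341
```

Call:
jog_arm:
  series:
    - [[-0.0075,0,-0.05],[0,0,0],0.01]
    - [[-0.0075,0,-0.05],[0,0,0],0.01]
    - [[-0.0075,0,-0.05],[0,0,0],0.01]
    - [[-0.005,0,-0.04],[0,0,0],0.01]
    - [[-0.0026,0,-0.0246],[0,0,0],0.01]
    - [[0,0,0],[0,0,0],0.01]
    - [[0,0.04,0],[0,0,0],0.01]
    - [[0,0.05,0],[0,0,0],0.01]
    - [[0,0.02,0],[0,0,0],0.01]
    - [[0,0,0],[0,0,0],0.01]

```text
time_s: 15.05
tcp_pos: [0.5372, 0.3311, 0.0884]
ee_rot: [[-0.991, -0.005, -0.132], [0.132, -0.004, -0.991], [0.004, -1.0, 0.005]]
wrist_force: [0.5, 0.1, -1.5]
gripper_width: 0.341
```

```bash
python3 - <<'E'
from h import *
go(.538,.3336,.0252,172.4)
a=cv2.resize(snap("top","t4",(120,150,190,220),1),None,fx=5.5,fy=5.5,interpolation=cv2.INTER_CUBIC)
b=cv2.resize(snap("scene","s4",(260,210,350,300),1),(385,385),interpolation=cv2.INTER_CUBIC)
cv2.imwrite("pics/v4.png",np.hstack([a,b]))
E
```

```text
pos [0.5372 0.3311 0.0884] phi 172.4 tilt [ 0.004 -1.     0.005] turn_y 0.0 shift [-0.0005  0.0632 -0.0026] rows 2.0 F [ 0.5  0.1 -1.5] w 29.7 t 15.05
```

View pics/v4.png

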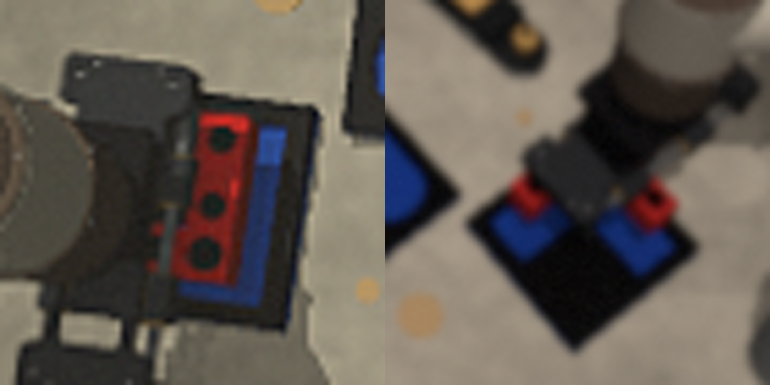

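```bash
python3 - <<'E'
from h import *
q=ray("top",np.array([[221,138],[205,253],[213,205]])/5.5+[119.6,149.6],.1052)[:,:2]; d=q[0]-q[1]; print(q,np.linalg.norm(d),np.degrees(np.arctan2(d[1],d[0])))
u=d/np.linalg.norm(d)
print("grip pt",q[1]+.05*u,"held offset of corner vs TCP",q[1]-[.5372,.3311])
# seat yaw from black module outline
im=cv2.imread("pics/top0_raw.png");g=cv2.cvtColor(im,cv2.COLOR_BGR2HSV)
m=((g[...,2]<60)|cv2.inRange(g,(105,120,60),(130,255,255)).astype(bool)).astype(np.uint8);m[:, :125]=0
for c in cv2.findContours(m[:215],0,1)[0]:
    if cv2.contourArea(c)>300 and c[:,0,1].min()>130:
        P=(ray("top",c[:,0],.024)[:,:2]*1e3).astype(np.float32); print([np.round(v,1) for v in cv2.minAreaRect(P)])
E
```

```text
[[0.60146991 0.28769296]
 [0.53287433 0.29605942]
 [0.56140423 0.29175024]] 0.06910391979913716 -6.953903358560412
grip pt [0.58250652 0.29000588] held offset of corner vs TCP [-0.00432567 -0.03504058]
[array([ 565.9, -342.2]), array([117.1,  83.8]), np.float64(89.5)]
[array([572.4, 327.9]), array([147.2, 143.2]), np.float64(82.1)]
[array([ 648.6, -109.6]), array([ 97.1, 101.1]), np.float64(85.4)]
[array([654.6, 130. ]), array([193.5,  95.8]), np.float64(84.1)]
```

Call:
jog_arm:
  series:
    - [[0,0.01,-0.0043],[0,0,0],0.01]
    - [[0,0.025,0],[0,0,0],0.01]
    - [[0,0.018,0],[0,0,0],0.01]
    - [[0,0.007,0],[0,0,0],0.01]
    - [[0,0,0],[0,0,0],0.01]
    - [[0,0,0],[0,0,0],0.01]

```text
time_s: 15.9
tcp_pos: [0.5397, 0.338, 0.0316]
ee_rot: [[-0.991, 0.001, -0.131], [0.131, 0.001, -0.991], [-0.001, -1.0, -0.001]]
wrist_force: [-0.4, 0.6, -1.6]
gripper_width: 0.344
```

Call:
jog_arm:
  series:
    - [[0.0015,0.002,0.0025],[0,0,0],0.01]
    - [[0,0.002,0],[0,0,0],0.01]
    - [[0,0.0015,0],[0,0,0],0.01]
    - [[0,0,0],[0,0,0],0.01]
    - [[0,0,0],[0,0,0],0.01]

```text
time_s: 16.52
tcp_pos: [0.5374, 0.3353, 0.0254]
ee_rot: [[-0.991, 0.0, -0.132], [0.132, 0.0, -0.991], [-0.0, -1.0, -0.0]]
wrist_force: [-1.3, 0.1, -0.5]
gripper_width: 0.337
```

Touching or within a hair of the floor; press down a touch and release slowly.

Call:
jog_arm:
  series:
    - [[0,0.0004,0],[0,0,0],0.01]
    - [[0,0,0],[0,0,0],0.01]
    - [[0,0,0],[0,0,0],0.033]
    - [[0,0,0],[0,0,0],0.04]
    - [[0,0,0],[0,0,0],0.045]
    - [[0,0,0],[0,0,0],0.045]
    - [[0,-0.02,0],[0,0,0],0.045]
    - [[0,-0.04,0],[0,0,0],0.06]
    - [[0,-0.05,0],[0,0,0],0.087]
    - [[0,-0.05,0],[0,0,0],0.087]

```text
time_s: 17.77
tcp_pos: [0.5372, 0.3351, 0.1863]
ee_rot: [[-0.991, -0.0, -0.132], [0.132, -0.0, -0.991], [0.0, -1.0, 0.0]]
wrist_force: [0.1, -1.0, 0.7]
gripper_width: 0.77
```

```bash
python3 - <<'E'
from h import *
# plane: toe yaw 88.6 -> x yaw -1.4 ; jaw phi 178.6
go(.471,.108,.12,178.6)
E
```

```text
pos [0.5372 0.3351 0.1863] phi 172.4 tilt [ 0. -1.  0.] turn_y -6.2 shift [0.0606 0.0663 0.2286] rows 5.0 F [ 0.1 -1.   0.7] w 67.0 t 17.775
```

Call:
jog_arm:
  series:
    - [[0,0,0],[0,-6.2,0],0.087]
    - [[0.012,0.013,0.0457],[0,0,0],0.087]
    - [[0.012,0.013,0.0457],[0,0,0],0.087]
    - [[0.012,0.013,0.0457],[0,0,0],0.087]
    - [[0.012,0.013,0.0457],[0,0,0],0.087]
    - [[0.0126,0.013,0.0457],[0,0,0],0.087]
    - [[0,0,0],[0,0,0],0.087]
    - [[0,0,0],[0,0,0],0.087]
    - [[0,0,0],[0,0,0],0.087]

```text
time_s: 18.9
tcp_pos: [0.4722, 0.1093, 0.1203]
ee_rot: [[-1.0, 0.001, -0.023], [0.023, 0.001, -1.0], [-0.001, -1.0, -0.001]]
wrist_force: [-0.7, -0.3, 0.5]
gripper_width: 1.001
```

```bash
python3 - <<'E'
from h import *
go(.471,.108,.0145,178.6)
E
```

```text
pos [0.4722 0.1093 0.1203] phi 178.7 tilt [-0.001 -1.    -0.001] turn_y 0.1 shift [0.0011 0.1058 0.0013] rows 3.0 F [-0.7 -0.3  0.5] w 87.1 t 18.9
```

Call:
jog_arm:
  series:
    - [[0.001,0.035,0.0012],[0,0,0],0.087]
    - [[0,0.035,0],[0,0,0],0.087]
    - [[0,0.025,0],[0,0,0],0.087]
    - [[0,0.0105,0],[0,0,0],0.087]
    - [[0,0,0],[0,0,0],0.075]
    - [[0,0,0],[0,0,0],0.06]
    - [[0,0,0],[0,0,0],0.05]
    - [[0,0,0],[0,0,0],0.03]
    - [[0,0,0],[0,0,0],0.03]
    - [[0,0,0],[0,0,0],0.03]

```text
time_s: 20.15
tcp_pos: [0.4711, 0.1074, 0.0149]
ee_rot: [[-1.0, 0.002, -0.024], [0.024, 0.001, -1.0], [-0.002, -1.0, -0.001]]
wrist_force: [1.3, -0.9, 3.7]
gripper_width: 0.571
```

Call:
jog_arm:
  series:
    - [[0,-0.003,0],[0,0,0],0.03]
    - [[0,-0.01,0],[0,0,0],0.03]
    - [[0,-0.03,0],[0,0,0],0.03]
    - [[0,-0.04,0],[0,0,0],0.03]
    - [[0,-0.02,0],[0,4.9,0],0.03]
    - [[0,0,0],[0,0,0],0.03]
    - [[0,0,0],[0,0,0],0.03]

```text
time_s: 21.02
tcp_pos: [0.4689, 0.1065, 0.1161]
ee_rot: [[-0.994, -0.003, -0.109], [0.109, -0.001, -0.994], [0.003, -1.0, 0.001]]
wrist_force: [0.0, -0.4, -5.2]
gripper_width: 0.572
```

```bash
python3 - <<'E'
from h import *
go(.6549,.1183,.09,173.7)
a=cv2.resize(snap("top","t5",(170,170,260,240),1),None,fx=4.2,fy=4.2,interpolation=cv2.INTER_CUBIC)
b=cv2.resize(snap("scene","s5",(220,160,310,230),1),None,fx=4.2,fy=4.2,interpolation=cv2.INTER_CUBIC)
cv2.imwrite("pics/v5.png",np.hstack([a,b]))
E
```

```text
pos [0.4689 0.1065 0.1161] phi 173.8 tilt [ 0.003 -1.     0.001] turn_y 0.1 shift [-0.1836  0.0261 -0.0322] rows 4.0 F [ 0.  -0.4 -5.2] w 49.8 t 21.025
```

View pics/v5.png

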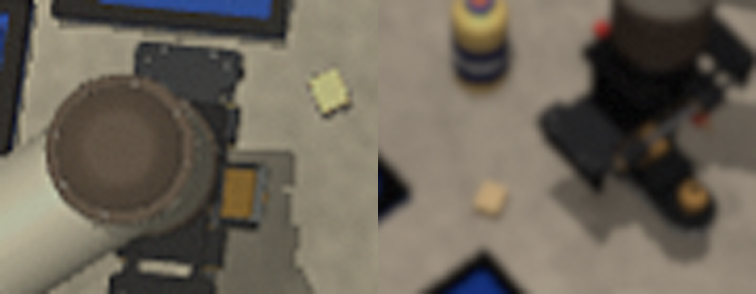

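Call:
jog_arm:
  series:
    - [[-0.02,0,-0.0035],[0,0,0],0.03]
    - [[-0.04,0,-0.007],[0,0,0],0.03]
    - [[-0.045,0,-0.008],[0,0,0],0.03]
    - [[-0.045,0,-0.0077],[0,0,0],0.03]
    - [[-0.0336,0,-0.006],[0,0,0],0.03]
    - [[0,0.03,0],[0,0,0],0.03]
    - [[0,0.02,0],[0,0,0],0.03]
    - [[0,0,0],[0,0,0],0.03]
    - [[0,0,0],[0,0,0],0.03]
    - [[0,0,0],[0,0,0],0.03]

```text
time_s: 22.38
tcp_pos: [0.6571, 0.1193, 0.0686]
ee_rot: [[-0.994, 0.002, -0.109], [0.109, 0.001, -0.994], [-0.002, -1.0, -0.001]]
wrist_force: [1.1, -0.3, -4.9]
gripper_width: 0.571
```

```bash
python3 - <<'E'
from h import *
go(.6549,.1183,.0269,173.7)
a=cv2.resize(snap("top","t6",(175,130,265,200),1),None,fx=4.2,fy=4.2,interpolation=cv2.INTER_CUBIC)
b=cv2.resize(snap("scene","s6",(210,205,300,275),1),None,fx=4.2,fy=4.2,interpolation=cv2.INTER_CUBIC)
cv2.imwrite("pics/v6.png",np.hstack([a,b]))
E
```

```text
pos [0.6571 0.1193 0.0686] phi 173.8 tilt [-0.002 -1.    -0.001] turn_y 0.1 shift [0.002  0.0417 0.0013] rows 1.0 F [ 1.1 -0.3 -4.9] w 49.7 t 22.375
```

View pics/v6.png

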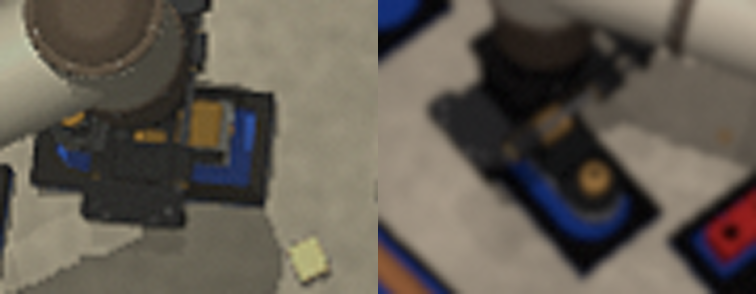

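```bash
python3 - <<'E'
from h import *
print(ray("top",[[235/4.2+174.6,140/4.2+129.6]],.074), ray("scene",[[(595-378)/4.2+209.6,177/4.2+204.6]],.105))
d=np.array([.109,.994]); print("exp heel",np.array([.6571,.1193])-.063*d,"exp knob",np.array([.6571,.1193])+.0655*d)
E
```

```text
[[0.64340323 0.05801123 0.074     ]] [[0.66849111 0.19201948 0.105     ]]
exp heel [0.650233 0.056678] exp knob [0.6642395 0.184407 ]
```

Call:
jog_arm:
  series:
    - [[0.002,0.01,0.002],[0,0,0],0.03]
    - [[0,0.015,0],[0,0,0],0.03]
    - [[0,0.008,0],[0,0,0],0.03]
    - [[0,0.003,0],[0,0,0],0.03]
    - [[0,0,0],[0,0,0],0.03]
    - [[0,0,0],[0,0,0],0.03]

```text
time_s: 23.22
tcp_pos: [0.6545, 0.1174, 0.0318]
ee_rot: [[-0.994, 0.001, -0.109], [0.109, 0.0, -0.994], [-0.001, -1.0, -0.0]]
wrist_force: [0.8, 0.6, -5.9]
gripper_width: 0.573
```

Call:
jog_arm:
  series:
    - [[0,0.002,0],[0,0,0],0.03]
    - [[0,0.0015,0],[0,0,0],0.03]
    - [[0,0.001,0],[0,0,0],0.03]
    - [[0,0,0],[0,0,0],0.03]
    - [[0,0,0],[0,0,0],0.03]

```text
time_s: 23.85
tcp_pos: [0.6541, 0.1173, 0.0271]
ee_rot: [[-0.994, 0.0, -0.109], [0.109, -0.0, -0.994], [-0.0, -1.0, -0.0]]
wrist_force: [-0.8, 0.3, -3.6]
gripper_width: 0.572
```

Call:
jog_arm:
  series:
    - [[0,0.0006,0],[0,0,0],0.03]
    - [[0,0,0],[0,0,0],0.03]
    - [[0,0,0],[0,0,0],0.052]
    - [[0,0,0],[0,0,0],0.06]
    - [[0,0,0],[0,0,0],0.07]
    - [[0,0,0],[0,0,0],0.07]
    - [[0,-0.02,0],[0,0,0],0.07]
    - [[0,-0.04,0],[0,0,0],0.08]
    - [[0,-0.06,0],[0,0,0],0.087]
    - [[0,-0.06,0],[0,0,0],0.087]

```text
time_s: 25.1
tcp_pos: [0.654, 0.1172, 0.2079]
ee_rot: [[-0.994, -0.0, -0.109], [0.109, -0.0, -0.994], [0.0, -1.0, 0.0]]
wrist_force: [1.3, 0.6, 0.8]
gripper_width: 0.984
```

```bash
python3 - <<'E'
from h import *
go(.4545,-.1135,.22,180)
E
```

```text
pos [0.654  0.1172 0.2079] phi 173.7 tilt [ 0. -1.  0.] turn_y -6.3 shift [ 0.1995 -0.0121  0.2307] rows 5.0 F [1.3 0.6 0.8] w 85.6 t 25.1
```

Call:
jog_arm:
  series:
    - [[0,-0.012,0],[0,-6.3,0],0.087]
    - [[0.04,0,0.046],[0,0,0],0.087]
    - [[0.04,0,0.046],[0,0,0],0.087]
    - [[0.04,0,0.046],[0,0,0],0.087]
    - [[0.04,0,0.046],[0,0,0],0.087]
    - [[0.0395,0,0.0467],[0,0,0],0.087]
    - [[0,0,0],[0,0,0],0.087]
    - [[0,0,0],[0,0,0],0.087]

```text
time_s: 26.1
tcp_pos: [0.4552, -0.1136, 0.2188]
ee_rot: [[-1.0, 0.002, 0.0], [-0.0, 0.0, -1.0], [-0.002, -1.0, -0.0]]
wrist_force: [1.1, -0.4, -0.1]
gripper_width: 0.997
```

```bash
python3 - <<'E'
from h import *
go(.4545,-.1135,.078,180)
a=cv2.resize(snap("top","t7",(120,140,240,220),1),None,fx=6.5,fy=6.5,interpolation=cv2.INTER_CUBIC)
cv2.imwrite("pics/v7.png",a)
E
```

```text
pos [ 0.4552 -0.1136  0.2188] phi -180.0 tilt [-0.002 -1.    -0.   ] turn_y 0.0 shift [ 7.000e-04  1.408e-01 -1.000e-04] rows 3.0 F [ 1.1 -0.4 -0.1] w 86.7 t 26.1
```

View pics/v7.png

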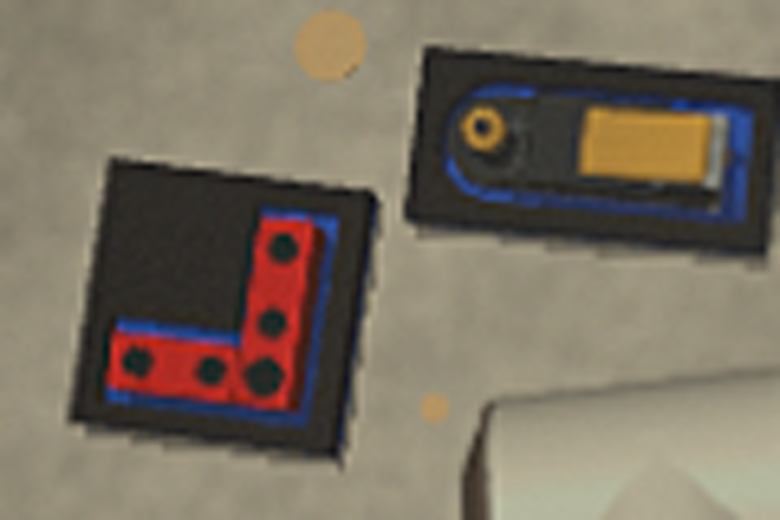

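Call:
jog_arm:
  series:
    - [[0,0.05,0],[0,0,0],0.087]
    - [[0,0.05,0],[0,0,0],0.087]
    - [[0,0.03,0],[0,0,0],0.087]
    - [[0,0.011,0],[0,0,0],0.087]
    - [[0,0,0],[0,0,0],0.075]
    - [[0,0,0],[0,0,0],0.065]
    - [[0,0,0],[0,0,0],0.055]
    - [[0,0,0],[0,0,0],0.04]
    - [[0,0,0],[0,0,0],0.04]
    - [[0,0,0],[0,0,0],0.04]

```text
time_s: 27.4
tcp_pos: [0.4554, -0.1136, 0.078]
ee_rot: [[-1.0, 0.002, 0.001], [-0.001, -0.0, -1.0], [-0.002, -1.0, 0.0]]
wrist_force: [-0.1, 0.5, 5.2]
gripper_width: 0.638
```

Call:
jog_arm:
  series:
    - [[0,-0.005,0],[0,0,0],0.04]
    - [[0,-0.02,0],[0,0,0],0.04]
    - [[0,-0.035,0],[0,0,0],0.04]
    - [[-0.02,0,0],[0,0,0],0.04]
    - [[-0.04,0,-0.001],[0,0,0],0.04]
    - [[-0.045,0,-0.0016],[0,0,0],0.04]
    - [[-0.045,0,-0.001],[0,0,0],0.04]
    - [[-0.03,0,-0.001],[0,0,0],0.04]
    - [[-0.0146,0,0],[0,0,0],0.04]
    - [[0,0,0],[0,0,0],0.04]

```text
time_s: 28.65
tcp_pos: [0.6489, -0.1087, 0.1352]
ee_rot: [[-1.0, -0.003, 0.0], [-0.0, 0.0, -1.0], [0.003, -1.0, -0.0]]
wrist_force: [-1.5, 0.5, -2.9]
gripper_width: 0.64
```

Call:
jog_arm:
  series:
    - [[0,0,0],[0,0,0],0.04]

```text
time_s: 28.78
tcp_pos: [0.6479, -0.1088, 0.1363]
ee_rot: [[-1.0, -0.003, 0.0], [-0.0, 0.0, -1.0], [0.003, -1.0, -0.0]]
wrist_force: [-0.1, 0.7, -3.0]
gripper_width: 0.634
```

```bash
python3 - <<'E'
from h import *
go(.650,-.109,.09,180)
b=cv2.resize(snap("scene","s8",(160,130,280,230),1),None,fx=5,fy=5,interpolation=cv2.INTER_CUBIC)
cv2.imwrite("pics/v8.png",b)
E
```

```text
pos [ 0.6479 -0.1088  0.1363] phi -180.0 tilt [ 0.003 -1.    -0.   ] turn_y 0.0 shift [-0.0021  0.0463  0.0002] rows 1.0 F [-0.1  0.7 -3. ] w 55.2 t 28.775
```

View pics/v8.png

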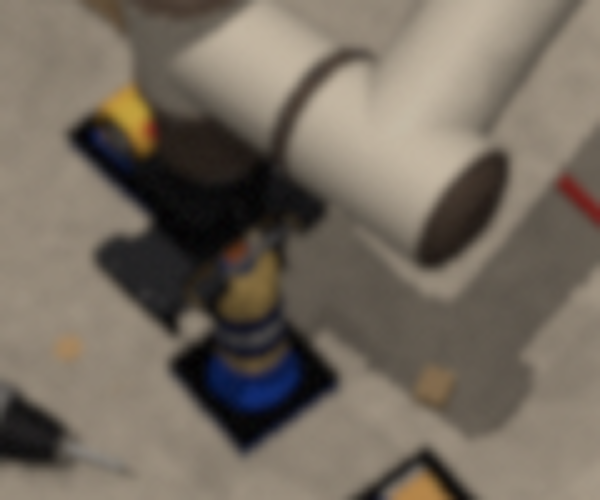

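Call:
jog_arm:
  series:
    - [[-0.0015,0.015,0],[0,0,0],0.04]
    - [[0,0.018,0],[0,0,0],0.04]
    - [[0,0.008,0],[0,0,0],0.04]
    - [[0,0.003,0],[0,0,0],0.04]
    - [[0,0,0],[0,0,0],0.04]
    - [[0,0,0],[0,0,0],0.04]

```text
time_s: 29.58
tcp_pos: [0.6513, -0.1089, 0.0938]
ee_rot: [[-1.0, 0.001, 0.001], [-0.001, -0.0, -1.0], [-0.001, -1.0, 0.0]]
wrist_force: [0.4, 0.0, -3.0]
gripper_width: 0.634
```

Call:
jog_arm:
  series:
    - [[0,0.002,0],[0,0,0],0.04]
    - [[0,0.001,0],[0,0,0],0.04]
    - [[0,0.0007,0],[0,0,0],0.04]
    - [[0,0,0],[0,0,0],0.04]
    - [[0,0,0],[0,0,0],0.04]

```text
time_s: 30.2
tcp_pos: [0.6509, -0.1089, 0.0901]
ee_rot: [[-1.0, 0.0, 0.001], [-0.001, -0.0, -1.0], [-0.0, -1.0, 0.0]]
wrist_force: [-2.2, 0.3, 1.1]
gripper_width: 0.645
```

Call:
jog_arm:
  series:
    - [[0,0,0],[0,0,0],0.058]
    - [[0,0,0],[0,0,0],0.065]
    - [[0,0,0],[0,0,0],0.075]
    - [[0,0,0],[0,0,0],0.087]
    - [[0,0,0],[0,0,0],0.087]
    - [[0,-0.02,0],[0,0,0],0.087]
    - [[0,-0.04,0],[0,0,0],0.087]
    - [[0,-0.05,0],[0,0,0],0.087]
    - [[0,-0.05,0],[0,0,0],0.087]
    - [[0,0,0],[0,0,0],0.087]

```text
time_s: 31.45
tcp_pos: [0.6532, -0.1092, 0.2555]
ee_rot: [[-1.0, 0.011, 0.001], [-0.001, -0.001, -1.0], [-0.011, -1.0, 0.001]]
wrist_force: [-0.8, -0.3, 0.2]
gripper_width: 1.003
```

Call:
jog_arm:
  series:
    - [[0.05,0,0],[0,0,0],0.087]
    - [[0.05,0,0],[0,0,0],0.087]
    - [[0.05,0,0],[0,0,0],0.087]
    - [[0.05,0,0],[0,0,0],0.087]
    - [[0,0,0],[0,0,0],0.087]
    - [[0,0,0],[0,0,0],0.087]

```text
time_s: 32.2
tcp_pos: [0.4513, -0.1089, 0.2496]
ee_rot: [[-1.0, 0.001, 0.001], [-0.001, -0.0, -1.0], [-0.001, -1.0, 0.0]]
wrist_force: [-0.1, 0.5, 0.6]
gripper_width: 1.002
```

```bash
python3 - <<'E'
from h import *
a=snap("top","t9",(125,130,375,215),3.1)
b=snap("scene","s9",(160,120,360,300),3.1)
im=cv2.imread("pics/t9_raw.png")
f=lambda x,y:[x/6.5+119.6,y/6.5+139.6]
q=ray("top",[f(283,247),f(264,376)],.042)[:,:2];d=q[0]-q[1];u=d/np.linalg.norm(d);print("square grip",q[1]+.05*u,np.degrees(np.arctan2(u[1],u[0])),"seat .5834 .2943 -7.6")
hs=cv2.cvtColor(im,cv2.COLOR_BGR2HSV)
def c(lo,hi,box,z):
    m=cv2.inRange(hs,lo,hi);k=np.zeros_like(m);k[box[1]:box[3],box[0]:box[2]]=1
    n=max(cv2.findContours(m*k,0,1)[0],key=cv2.contourArea);P=(ray("top",n[:,0],z)[:,:2]*1e3).astype(np.float32);return [np.round(v,1) for v in cv2.minAreaRect(P)]
print("plane cap",c((8,150,60),(24,255,255),(205,150,235,172),.062),"knob",c((8,150,60),(24,255,255),(188,150,204,172),.06))
print("tape yel",c((15,150,60),(35,255,255),(330,165,368,205),.06))
print("glue tip",c((0,120,60),(10,255,255),(268,145,300,180),.15))
E
```

```text
square grip [0.58294991 0.29407761] -7.491117446071136 seat .5834 .2943 -7.6
plane cap [array([649.4,  99.4]), array([64.2, 34.2]), np.float64(89.3)] knob [array([659.4, 182.8]), array([17.2, 16.7]), np.float64(44.7)]
tape yel [array([ 569.6, -339.2]), array([75.3, 44.2]), np.float64(89.5)]
glue tip [array([ 646.2, -112. ]), array([0., 0.]), np.float64(0.0)]
```

View pics/t9.png

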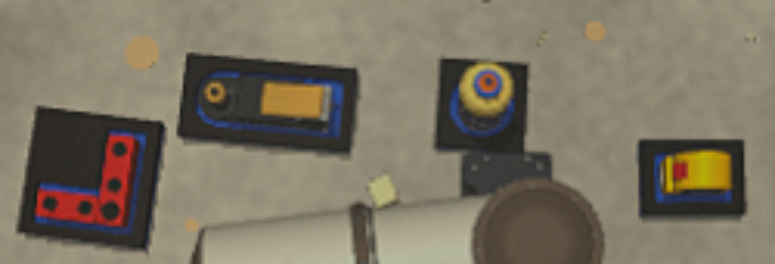

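View pics/s9.png

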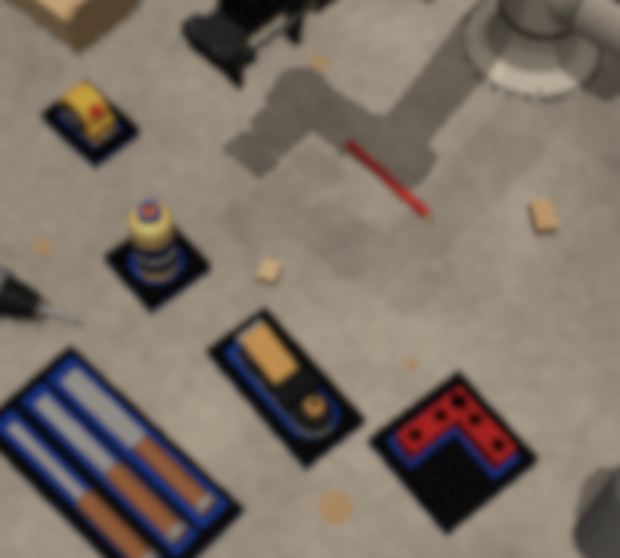

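```bash
python3 -c "
from station import *
print(finish_job())"
```

```text
the job is handed in; nothing more can be done
None
```

I put the tape measure, red square, block plane and glue bottle back, each upright in its own cut-out. The plane's round toe is in the round end. I set each one down onto the blue floor before opening the fingers, and handed in at about 32 s of robot time. No verdict is reported.

| Tool | Last measured position against its cut-out |
|---|---|
| Square | less than 1 mm off, turned 0.1° from the cut-out |
| Plane | about 3 mm off, judged from the knob |
| Glue bottle | about 5 mm off, from a one-pixel reading of the tip; the gripper's position at release says about 1 mm |
| Tape measure | about 5 mm off from its outline, which reads high because its top is rounded; its end edge just before it was set down and the gripper position at release say under 3 mm |

- **Seating:** heights were judged from the gripper height and a change in the wrist force at set-down. For the plane the force dropped only partway, so contact there was less clear. The last pictures show all four sitting level.
- **Bystanders:** the arm kept clear of the steel flask and the wooden box. I did not measure their positions again at the end.
- **Robot:** the gripper was open and clear of everything when I handed in.

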